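Stand the fallen carver's mallet back on its cork pad

TASK

The smaller carver's mallet has fallen over on the bench. Stand it upright on its head, handle pointing up, wholly on the small empty round cork pad, setting it down rather than dropping it.

Things in the scene. Friction and masses are not known exactly. Their poses are not given: they have to be found in the camera images.
- mallet_mid (a point): Fallen smaller wooden mallet, 215 mm long, about 0.42 kg. Point: on its axis, half-way along; z axis: from flat face to handle end (up when upright). Along z: eight-sided head -107.5 to -17.5 mm, 68 mm across at the face, 44 at the shoulder; round handle to +72.5, 25-27 across; eight-sided knob to +107.5, 40 across. Balance at z -46. Lying, handle axis 25 mm above the bench, sinking 5 deg to the knob.
- pad: The small empty round cork pad, fixed flat on the bench: 120 mm across, 6 mm thick. Origin at the centre of its underside, on the bench top, z up. A low gouge (25 mm high) lies at its right; a bigger mallet (269 mm tall) stands on a larger pad of its own at the far left, at least 0.16 m away.
There are look-alikes about, which are no part of the job. Leave any red or yellow look-alike of the part that bears mallet_mid alone.

How it is judged:
By the outcome, as a careful person would: the job done as asked, in the order asked, and still so for the second after the job is handed in, with the robot touching nothing.
It also fails if it takes over 40 s, if anything falls off the work surface, if the arm or the gripper's body presses on something with over 40 N, if the wrist force passes 120 N, or if a joint passes its speed limit or range.

ROBOT

A 6-joint arm with a two-finger parallel gripper is mounted at the origin on the work surface. World frame = base frame: x ahead of the robot, y to its left, z up, the work surface at z = 0. Lengths are in m, angles in rad, forces in N, time in s.
With the tool pointing down it reaches from about 0.3 to 0.825 m from the base axis. Payload 5.4 kg.
Tool frame: the origin (TCP) lies at the very end of the fingers, on their centre line; the grasp point (between the pads) lies 19 mm behind it; z points along the fingers, y is the direction in which the jaws open and shut (so a half turn about z gives the same grasp; the last joint's range is limited). The gripper opens to 92 mm and grips with 3 to 60 N. Pads are 20 mm wide; open, the fingers measure 128 mm over their backs; the gripper's body (75 mm by 189 mm) begins 69 mm behind the grasp point.
Start: joints at [1.061, 0.158, 1.597, -0, 1.386, -0.21], TCP at [0.17, 0.549, 0.215] pointing down, gripper open.
Joint ranges: [-2.91, 2.91], [-0.94, 2.29], [0.18, 2.7], [-1.29, 4.43], [0.17, 2.64], [-3, 3]. Speed limits (rad/s): [2.57, 2.57, 3.14, 3.14, 3.14, 3.14].

INTERFACE

Orientations are given as a rotation vector (axis times angle).
In Python, from workcell import bot gives the robot as it stands.
- The arm moves only by the shell command python3 -m handwheel 'ROWS' [FORCE]. ROWS is text: rows parted by semicolons, each of 7 numbers parted by spaces: the turn, a rotation vector about the world's x, y, z in rad, then the shift along the world's x, y, z in m, then the opening, from 0 (shut) to 1 (fully open). A call has 1 to 5 rows; each row shifts and turns the commanded pose from where the row before left it; what a row does not reach is not made up. A row lasts 1/8 s, in which the tool goes at most 62.5 mm and 10.7 degrees, less where a joint would pass 70% of its speed; a pose out of reach is approached as far as the arm can. A call is refused whole if a number of a shift passes 0.0625 or a number of a turn 0.188, either way. A call with a gripper value outside its range is refused whole. The fingers move at their own pace and stop on an object; FORCE is the grip in N (left out, the last holds). Time passes only in rows, so rows that do not move let the fingers close. It gives the time, the measured TCP pose, the force and the opening at its end, in the units of the state.
- bot.observe(): the state, without advancing time (a new reading comes with each control period).
- bot.capture(name): name is "side" or "top"; returns a dict with "image" (384x512x3 uint8, blue, green, red), "intrinsics" (3x3 intrinsics, pixels), "pose" (4x4, takes a point from camera to world coordinates). Camera axes: x right, y up, looking along -z (the intrinsics and any distortion apply to the point x, -y, -z); pixel columns grow to the right and rows downward; lengths in m; the calibration is good to about 2 mm. A picture is of the moment at which its call begins. There is no depth.
- bot.finish_job(): hands the job in, once; it reports no verdict.
The state is a dict: "time_s": time; "qpos": joint angles; "qvel": joint speeds; "tau": joint torques, N m; "ee_pos": TCP position; "ee_rot": TCP orientation; "wrist_force": force on the tool from outside, world axes, zero at the start; "ft_torque": the same for the moment, N m; "opening": finger opening in m.
Only numpy, scipy, OpenCV 4.12 (cv2) and the standard library are available. Lean on these libraries where they do the work, as an engineer would, in place of code of your own. Each camera call takes 0.05 s, during which the arm holds its last target.

## Working session

There is one attempt and no reset: what is moved stays moved. The work goes in short steps, Python scripts to look and compute and a shell command to move; the robot and the scene stay as the last step left them, time stands still between calls to the robot, and variables do not carry over. Pictures are saved under pics/ and viewed, and the job is handed in when it is done.

```bash
mkdir -p pics; cat > h.py <<'E'
import numpy as np,cv2
from workcell import bot
def cap(n,f):
    c=bot.capture(n); cv2.imwrite('pics/'+f,c['image']); np.savez('pics/'+f+'.npz',K=c['intrinsics'],T=c['pose']); return c
def ray(f,u,v):
    d=np.load('pics/'+f+'.npz');K,T=d['K'],d['T']
    r=np.linalg.inv(K)@[u,v,1]; r=np.array([r[0],-r[1],-r[2]]); return T[:3,3],T[:3,:3]@r
def atz(f,u,v,z):
    o,r=ray(f,u,v); return o+r*(z-o[2])/r[2]
def proj(f,p):
    d=np.load('pics/'+f+'.npz');K,T=d['K'],d['T']
    q=T[:3,:3].T@(np.asarray(p)-T[:3,3]); q=K@[q[0],-q[1],-q[2]]; return q[:2]/q[2]
E
python3 - <<'E'
from h import *
for n in('top','side'):
    c=cap(n,n+'0.png'); print(c['intrinsics'].round(1).tolist(),c['pose'].round(3).tolist(),[k for k in c])
s=bot.observe(); print(s)
E
```

```text
[[455.5, 0.0, 261.6], [0.0, 455.5, 188.7], [0.0, 0.0, 1.0]] [[-0.008, 0.982, -0.189, 0.13], [-1.0, -0.009, -0.004, -0.202], [-0.006, 0.189, 0.982, 1.476], [0.0, 0.0, 0.0, 1.0]] ['image', 'intrinsics', 'pose']
[[447.7, 0.0, 259.5], [0.0, 447.7, 195.9], [0.0, 0.0, 1.0]] [[0.991, 0.088, -0.097, 0.234], [-0.13, 0.74, -0.66, -1.123], [0.014, 0.667, 0.745, 1.119], [0.0, 0.0, 0.0, 1.0]] ['image', 'intrinsics', 'pose']
{'time_s': 0.1, 'qpos': array([ 1.06088578e+00,  1.59015260e-01,  1.59808426e+00,  1.15261639e-05,
        1.38618758e+00, -2.10106099e-01]), 'qvel': array([-0.00134053, -0.00094812, -0.00301007, -0.00202411,  0.000607  ,
       -0.00023584]), 'tau': array([ 3.12752136e-04, -3.86503029e+01, -3.22959530e+01,  7.02167605e-02,
        3.39886907e-02, -9.44884823e-05]), 'ee_pos': array([0.16955959, 0.54885005, 0.21371199]), 'ee_rot': array([-4.69082433e-01, -3.10575966e+00,  2.48424538e-03]), 'wrist_force': array([-0.28998109,  0.42137161,  1.22757305]), 'ft_torque': array([-0.01906156, -0.01427025, -0.00214085]), 'opening': 0.09206458159911708}
```

```bash
ls
```

```text
h.py
pics
```

View pics/top0.png

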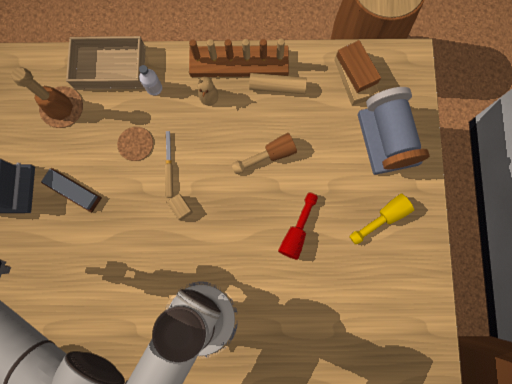

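View pics/side0.png

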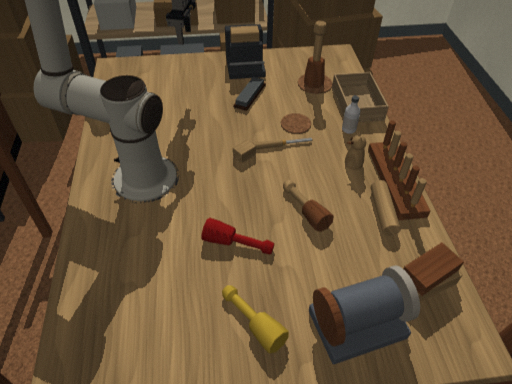

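The top view shows four mallets: brown lying (265,155), red (300,225), yellow (385,220), and a big brown one standing at (60,105) on its own pad. The brown lying one is the smaller fallen wooden mallet. The empty pad is at (136,144), with the gouge to its right at (172,180). I'll confirm in enlarged crops.

```bash
python3 - <<'E'
import cv2
a=cv2.imread('pics/top0.png')[120:220,100:310]; b=cv2.imread('pics/side0.png')[100:240,220:350]
cv2.imwrite('pics/c_top.png',cv2.resize(a,None,fx=3.8,fy=3.8,interpolation=2))
cv2.imwrite('pics/c_side.png',cv2.resize(b,None,fx=4,fy=4,interpolation=2))
E
```

```text
(no output)
```

View pics/c_top.png

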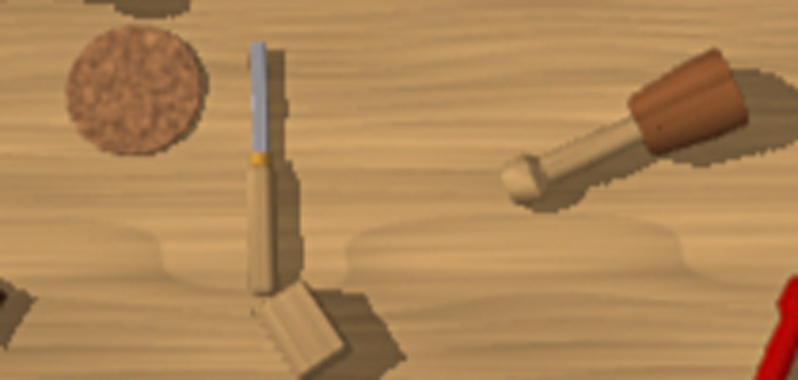

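View pics/c_side.png

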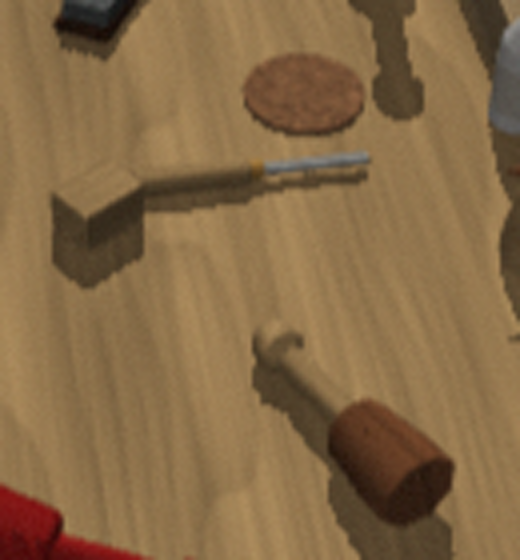

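```bash
python3 - <<'E'
from h import *
from scipy.optimize import least_squares
t=lambda x,y:(x/3.8+100-.37,y/3.8+120-.37)
s=lambda x,y:(x/4+220-.4,y/4+100-.4)
# pad
P=[atz('top0.png',*t(136,90),.006),atz('side0.png',*s(304,91),.006)]; print('pad',P)
for p in [(67,90),(205,90),(136,26),(136,154)]: print(atz('top0.png',*t(*p),.006)[:2].round(4))
obs=[('top0.png',t(732,87),-107.5),('top0.png',t(644,129),-17.5),('top0.png',t(524,180),90),
('side0.png',s(412,490),-107.5),('side0.png',s(345,426),-17.5),('side0.png',s(275,342),90)]
def pt(q,l): 
    a=np.radians(5); d=np.array([np.cos(q[2])*np.cos(a),np.sin(q[2])*np.cos(a),-np.sin(a)]); return np.array([q[0],q[1],.025])+d*l/1000
f=lambda q:np.concatenate([proj(n,pt(q,l))-uv for n,uv,l in obs])
r=least_squares(f,[.5,-.2,2.7]); print(r.x,np.degrees(r.x[2]),r.fun.round(1))
print(pt(r.x,-107.5),pt(r.x,107.5),pt(r.x,-46))
img=cv2.imread('pics/top0.png'); 
q=r.x
outs=[]
for n in('top0.png','side0.png'):
    im=cv2.resize(cv2.imread('pics/'+n),None,fx=4,fy=4,interpolation=2)
    a=np.radians(5); d=np.array([np.cos(q[2])*np.cos(a),np.sin(q[2])*np.cos(a),-np.sin(a)]); e=np.cross(d,[0,0,1]);e/=np.linalg.norm(e);g=np.cross(e,d)
    for l,R in[(-107.5,34),(-17.5,22),(-17.5,13),(72.5,13),(90,20)]:
        pts=[(proj(n,pt(q,l)+(e*np.cos(w)+g*np.sin(w))*R/1000)+.5)*4 for w in np.linspace(0,6.28,40)]
        cv2.polylines(im,[np.int32(pts)],True,(0,255,0),1)
    c=((proj(n,pt(q,0))+.5)*4).astype(int); pc=np.array(P).mean(0)
    pts=[(proj(n,pc+[.06*np.cos(w),.06*np.sin(w),0])+.5)*4 for w in np.linspace(0,6.28,60)]
    cv2.polylines(im,[np.int32(pts)],True,(255,0,0),1)
    m=((proj(n,pc)+.5)*4).astype(int)
    outs.append(im[c[1]-110:c[1]+110,c[0]-200:c[0]+200]); outs.append(im[m[1]-110:m[1]+110,m[0]-200:m[0]+200])
cv2.imwrite('pics/fit.png',np.vstack([np.hstack(outs[:2]),np.hstack(outs[2:])]))
E
```

```text
pad [array([0.57274945, 0.22696799, 0.006     ]), array([0.56974763, 0.22812661, 0.006     ])]
[0.5733 0.288 ]
[0.5722 0.1659]
[0.6319 0.2296]
[0.5144 0.2244]
[ 0.51671967 -0.1992189   1.96436246] 112.54967820023207 [ 0.3  1.2 -1.7  1.1 -0.1  0.8  1.1  0.8  1.3 -0.7  0.7  1.1]
[ 0.55778736 -0.29812245  0.03436924] [ 0.47565198 -0.10031535  0.01563076] [ 0.53429282 -0.24154042  0.02900916]
```

View pics/fit.png

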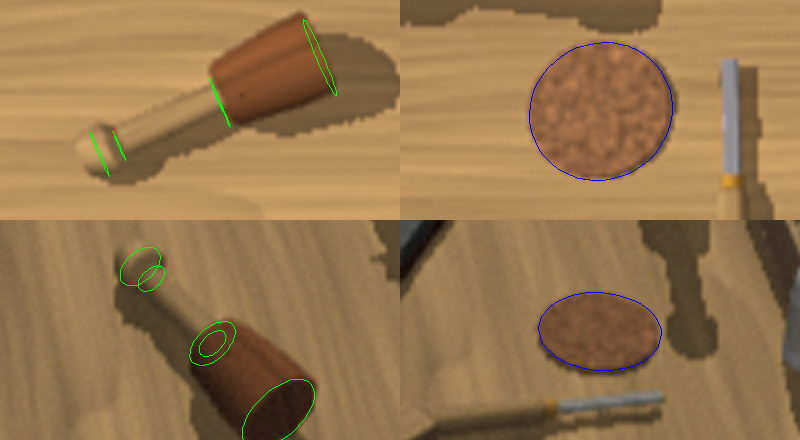

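```bash
cat > fit.py <<'E'
from h import *
from scipy.optimize import minimize
def frame(q):
    a=np.radians(5); d=np.array([np.cos(q[2])*np.cos(a),np.sin(q[2])*np.cos(a),-np.sin(a)]); e=np.cross(d,[0,0,1]);e/=np.linalg.norm(e);return d,e,np.cross(e,d)
def ring(q,l,R):
    d,e,g=frame(q); c=np.array([q[0],q[1],.025])+d*l/1000
    return [c+(e*np.cos(w)+g*np.sin(w))*R/1000 for w in np.linspace(0,2*np.pi,17)[:-1]+np.pi/8]
S=4
def hull(n,rings):
    p=np.float32([(proj(n,x)+.5)*S for r in rings for x in r]); return np.int32(cv2.convexHull(p).round())
obs={}
for n,(x0,y0,x1,y1) in {'top0.png':(262,125,305,170),'side0.png':(298,192,338,234)}.items():
    im=cv2.imread('pics/'+n).astype(float); m=np.zeros(im.shape[:2],np.uint8)
    b=im[y0:y1,x0:x1]; m[y0:y1,x0:x1]=((b[...,2]/(b[...,0]+1)>2.3)&(b[...,2]/(b[...,1]+1)>1.55))*255
    obs[n]=cv2.resize(m,None,fx=S,fy=S,interpolation=1)>127; print(n,(m>0).sum())
    cv2.imwrite('pics/m_'+n,m)
t=lambda x,y:np.array((x/3.8+100-.37,y/3.8+120-.37)); s=lambda x,y:np.array((x/4+220-.4,y/4+100-.4))
def cost(q,v=0):
    c=0
    for n in obs:
        m=np.zeros(obs[n].shape,np.uint8); cv2.fillPoly(m,[hull(n,[ring(q,-107.5,35.5),ring(q,-17.5,23)])],1)
        iou=(obs[n]&(m>0)).sum()/(obs[n]|(m>0)).sum(); c+=1-iou
        if v: print(n,iou)
    k=np.mean(ring(q,95,1),0)
    c+=.003*np.linalg.norm(proj('top0.png',k)-t(521,180))**2*1
    return c
best=min((minimize(cost,[.517+dx,-.199,2.0+dy],method='Nelder-Mead',options=dict(initial_simplex=np.array([.517+dx,-.199,2+dy])+np.array([[0,0,0],[.008,0,0],[0,.008,0],[0,0,.1]]))) for dx in(-.004,.004) for dy in(-.05,.05)),key=lambda r:r.fun)
q=best.x; print(q,np.degrees(q[2]),best.fun); cost(q,1)
d,_,_=frame(q)
for l in(-107.5,-46,20,40,107.5): print(l,(np.array([q[0],q[1],.025])+d*l/1000).round(4))
outs=[]
for n in obs:
    im=cv2.resize(cv2.imread('pics/'+n),None,fx=S,fy=S,interpolation=2)
    for a in([ring(q,-107.5,35.5),ring(q,-17.5,23)],[ring(q,-17.5,13),ring(q,72.5,13)],[ring(q,72.5,15),ring(q,90,20),ring(q,107.5,15)]): cv2.polylines(im,[hull(n,a)],True,(0,255,0),1)
    c=((proj(n,[q[0],q[1],.025])+.5)*S).astype(int); outs.append(im[c[1]-150:c[1]+150,c[0]-200:c[0]+200])
cv2.imwrite('pics/fit2.png',np.hstack(outs))
E
python3 fit.py
```

```text
top0.png 515
side0.png 498
[ 0.51957196 -0.19928132  1.97758726] 113.30740385697808 0.33637900383773
top0.png 0.9022052880729707
side0.png 0.7647467036780013
-107.5 [ 0.5619 -0.2976  0.0344]
-46 [ 0.5377 -0.2414  0.029 ]
20 [ 0.5117 -0.181   0.0233]
40 [ 0.5038 -0.1627  0.0215]
107.5 [ 0.4772 -0.1009  0.0156]
```

View pics/fit2.png

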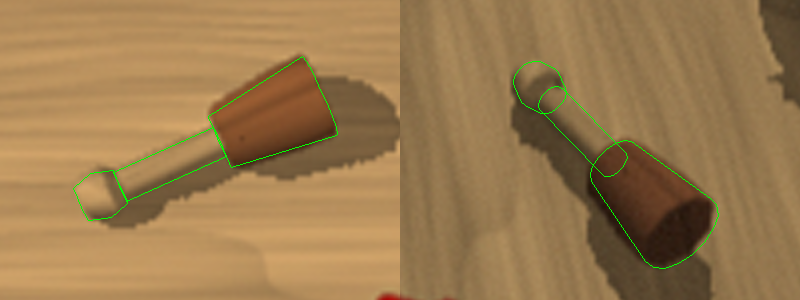

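```bash
python3 -m handwheel '0 0 -0.065 0.026 -0.055 0 1; 0 0 -0.065 0.026 -0.055 0 1; 0 0 -0.065 0.026 -0.055 0 1; 0 0 -0.065 0.026 -0.055 0 1; 0 0 -0.065 0.026 -0.055 0 1'; python3 -c "
from h import *
s=bot.observe();print(s['qpos'].tolist(),s['ee_pos'].tolist(),s['ee_rot'].tolist())"
```

```text
time_s: 0.72
ee_pos: [0.3, 0.2725, 0.2143]
ee_rot: [0.968, 2.989, -0.0]
wrist_force: [1.4, 0.3, -0.1]
opening: 0.0918
[0.43721706721514314, -0.3106629100201893, 2.039543039993179, -0.00015581833558282618, 1.4126600045701243, -0.5072020520409398] [0.3000435939278244, 0.27253090602872887, 0.21431507555718793] [0.9678240623587248, 2.9886485781362113, -0.00012052371718289644]
```

```bash
python3 -m handwheel '0 0 -0.065 0.026 -0.055 0 1; 0 0 -0.065 0.026 -0.055 0 1; 0 0 -0.065 0.026 -0.055 0 1; 0 0 -0.065 0.026 -0.055 0.01 1; 0 0 -0.065 0.026 -0.055 0.01 1'; python3 -c "
from h import *
s=bot.observe();print(s['qpos'].tolist(),s['ee_pos'].tolist(),s['ee_rot'].tolist())"
```

```text
time_s: 1.35
ee_pos: [0.43, -0.0026, 0.2346]
ee_rot: [-1.44, -2.792, -0.0]
wrist_force: [-0.1, 0.7, 1.0]
opening: 0.0921
[-0.2888369002743758, -0.24986833679355516, 1.9515448839530458, 0.0003025378734886146, 1.4401365738361467, -0.9071923869906111] [0.4300489231796553, -0.002605368662995616, 0.23458679392277176] [-1.440109781545988, -2.7917693406681936, -0.00039837188589996467]
```

```bash
python3 -m handwheel '0 0 -0.105 0.02 -0.05 0 1; 0 0 -0.105 0.02 -0.05 0 1; -0.16 -0.069 0 0 0 0 1; -0.16 -0.069 0 0 0 0 1; 0 0 0 0 0 0 1'; python3 -c "
from h import *
s=bot.observe();print(s['qpos'].tolist(),s['ee_pos'].tolist(),s['ee_rot'].tolist())"
```

```text
time_s: 1.98
ee_pos: [0.4685, -0.0986, 0.2329]
ee_rot: [1.552, 2.379, -0.276]
wrist_force: [-0.3, 0.4, 0.3]
opening: 0.0917
[-0.28140606621283315, -0.24896942841722228, 1.9918101503772343, -0.2868389845031178, 1.1888308604607842, -0.6168140192462704] [0.46845967360148205, -0.09863536606031768, 0.2329492147931471] [1.5520611429437545, 2.3792986130527702, -0.2755860722462071]
```

```bash
cat > kin.py <<'E'
import numpy as np,json,os
from scipy.spatial.transform import Rotation as Ro
from scipy.optimize import least_squares
D=[([1.06088578,0.15901526,1.59808426,0,1.38618758,-0.2101061],[0.16955959,0.54885005,0.21371199],[-.469082433,-3.10575966,.00248424538]),
([0.43721706721514314,-0.3106629100201893,2.039543039993179,-0.00015581833558282618,1.4126600045701243,-0.5072020520409398],[0.3000435939278244,0.27253090602872887,0.21431507555718793],[0.9678240623587248,2.9886485781362113,-0.00012052371718289644]),
([-0.2888369002743758,-0.24986833679355516,1.9515448839530458,0.0003025378734886146,1.4401365738361467,-0.9071923869906111],[0.4300489231796553,-0.002605368662995616,0.23458679392277176],[-1.440109781545988,-2.7917693406681936,-0.00039837188589996467]),
([-0.28140606621283315,-0.24896942841722228,1.9918101503772343,-0.2868389845031178,1.1888308604607842,-0.6168140192462704],[0.46845967360148205,-0.09863536606031768,0.2329492147931471],[1.5520611429437545,2.3792986130527702,-0.2755860722462071])]
Rz=lambda a:Ro.from_euler('z',a); Ry=lambda a:Ro.from_euler('y',a)
SG=1.
def fk(q,p):
    off,d1,a2,a3,d4,L=p[:6]
    A=Rz(q[0]); B=A*Ry(q[1]); C=B*Ry(q[2]); W=C*Rz(q[3])*Ry(q[4])
    x=A.apply([0,off,d1])+B.apply([0,0,a2])+C.apply([a3,0,d4])+W.apply([0,0,L])
    return x,W*Rz(q[5])
if __name__=='__main__':
    for q,x,r in D: print((fk(q,[0]*6)[1].inv()*Ro.from_rotvec(r)).as_rotvec().round(4))
    f=lambda p:np.concatenate([fk(q,p)[0]-x for q,x,r in D])
    r=least_squares(f,[.12,.2,.35,0,.35,.2]); print(r.x.round(4),(r.fun*1000).round(2)); print(np.linalg.svd(r.jac)[1])
E
python3 kin.py
```

```text
[-0.      0.      1.5708]
[-0.     -0.      1.5708]
[-0.     -0.      1.5708]
[-0.     -0.      1.5708]
[0.1199 0.2981 0.3857 0.0478 0.5191 0.3221] [ 0. -0. -0. -0.  0. -0.  0.  0. -0.  0.  0.  0.]
[3.97175952 2.01396012 2.00278948 0.31460465 0.24196451 0.02005915]
```

```bash
cat > plan.py <<'E'
from kin import *
P=least_squares(lambda p:np.concatenate([fk(q,p)[0]-x for q,x,r in D]),[.12,.2,.35,0,.35,.2]).x
LO=np.array([-2.91,-.94,.18,-1.29,.17,-3]);HI=np.array([2.91,2.29,2.7,4.43,2.64,3])
T0=Rz(np.pi/2)
def ik(x,R,q0):
    def f(q):
        a,b=fk(q,P); return np.r_[(a-x)*10,((b*T0).inv()*R).as_rotvec()]
    r=least_squares(f,np.clip(q0,LO+.01,HI-.01),bounds=(LO,HI)); return r.x,np.abs(r.fun).max()
def tool(zdir,ydir):
    z=np.array(zdir)/np.linalg.norm(zdir); y=np.array(ydir)/np.linalg.norm(ydir); return Ro.from_matrix(np.c_[np.cross(y,z),y,z])
def pose_from(mid,d,t,s,flip=1):
    # mallet mid, axis d, tool tilt t toward head; side "n" perpendicular to axis
    raise
qg=np.array([0.51957,-0.19928,.025]); yaw=1.9776
def lying(t,s,up=0):
    d=np.array([np.cos(yaw),np.sin(yaw),0])*np.cos(np.radians(5))-[0,0,np.sin(np.radians(5))]
    y=np.array([np.sin(yaw),-np.cos(yaw),0]) # az yaw-90
    n=np.cross(d,y); n*=-np.sign(n[2])  # downwards normal
    z=n*np.cos(t)-d*np.sin(t); g=qg+d*s+[0,0,up]
    return g+.019*z,tool(z,y)
def upright(c,phi,t,s,up=0,base=.006):
    h=np.array([np.cos(phi),np.sin(phi),0]); z=h*np.cos(t)-np.array([0,0,np.sin(t)])
    # lying: z=n cos t - d sin t, y = ? mapping d->+z, n->h ; y=cross(n,d)-type
    y0=np.array([np.sin(yaw),-np.cos(yaw),0]); d0=np.array([np.cos(yaw),np.sin(yaw),0]); n0=np.array([0,0,-1.])
    sg=np.sign(np.dot(np.cross(n0,d0),y0)); y=sg*np.cross(h,[0,0,1.])
    g=np.array([c[0],c[1],base+.1075+s+up]); return g+.019*z,tool(z,y)
pad=np.array([.571,.2275])
E
cat > scan.py <<'E'
from plan import *
cur=np.array(D[-1][0])
print(P.round(4))
for td in(0,15,30,40,50):
    t=np.radians(td)
    a=ik(*lying(t,.012),cur); print('t',td,'grasp',a[0].round(2),'%.4f'%a[1])
    for ph in (-60,-30,0,22,45):
        best=[]
        for s4 in(a[0][3],-1,0,1.5,3):
            q0=a[0].copy(); q0[0]=.3;q0[3]=s4; r=ik(*upright(pad,np.radians(ph),t,.012),q0)
            if r[1]<1e-3: best.append(tuple(r[0].round(2)))
        print('   ',ph,sorted(set(best)))
E
python3 scan.py
```

```text
[0.1199 0.2981 0.3857 0.0478 0.5191 0.3221]
t 0 grasp [-0.54  0.32  1.87 -0.07  0.89 -0.91] 0.0000
    -60 []
    -30 [(np.float64(0.64), np.float64(0.69), np.float64(1.91), np.float64(4.36), np.float64(1.36), np.float64(-2.08))]
    0 [(np.float64(0.36), np.float64(0.54), np.float64(2.25), np.float64(3.52), np.float64(1.24), np.float64(-1.7))]
    22 [(np.float64(-0.02), np.float64(0.5), np.float64(2.35), np.float64(2.72), np.float64(1.3), np.float64(-1.45))]
    45 [(np.float64(-0.31), np.float64(0.54), np.float64(2.24), np.float64(2.02), np.float64(1.41), np.float64(-1.25))]
t 15 grasp [-0.44  0.25  2.   -0.38  0.66 -0.58] 0.0000
    -60 [(np.float64(0.66), np.float64(0.76), np.float64(1.51), np.float64(-1.28), np.float64(1.5), np.float64(-2.43))]
    -30 []
    0 [(np.float64(0.35), np.float64(0.27), np.float64(2.31), np.float64(3.62), np.float64(0.79), np.float64(-1.83))]
    22 [(np.float64(-0.01), np.float64(0.2), np.float64(2.41), np.float64(2.62), np.float64(0.83), np.float64(-1.31))]
    45 [(np.float64(-0.28), np.float64(0.28), np.float64(2.3), np.float64(1.87), np.float64
[... 847 characters left out ...]
9), np.float64(0.25), np.float64(-0.03))]
    45 [(np.float64(-0.14), np.float64(0.05), np.float64(2.2), np.float64(1.24), np.float64(0.71), np.float64(-0.28))]
t 50 grasp [-0.21  0.36  2.06 -1.29  0.73  0.45] 0.1437
    -60 [(np.float64(0.5), np.float64(0.46), np.float64(1.6), np.float64(-0.77), np.float64(1.19), np.float64(-2.83))]
    -30 []
    0 [(np.float64(0.27), np.float64(0.04), np.float64(2.11), np.float64(-0.52), np.float64(0.35), np.float64(2.27))]
    22 [(np.float64(0.09), np.float64(-0.01), np.float64(2.17), np.float64(0.56), np.float64(0.36), np.float64(0.81))]
    45 [(np.float64(-0.07), np.float64(0.05), np.float64(2.1), np.float64(0.87), np.float64(0.69), np.float64(0.1))]
```

```bash
cat > path.py <<'E'
from plan import *
from scipy.spatial.transform import Slerp
import sys
cur=np.array(D[-1][0])
for td in (15,20,25):
  t=np.radians(td)
  for ph in (45,70,90,113):
    q=cur; ok=True; tr=[]
    A=lying(t,.012); B=lying(t,.012,.14); C=upright(pad,np.radians(ph),t,.012,.06); E=upright(pad,np.radians(ph),t,.012)
    for X,Y,N in((lying(t,.012,.14),A,4),(A,B,4),(B,C,16),(C,E,4)):
        sl=Slerp([0,1],Ro.concatenate([X[1],Y[1]]))
        for k in range(N+1):
            u=k/N; q2,e=ik(X[0]*(1-u)+Y[0]*u,sl(u),q)
            if e>1e-3: ok=False
            tr.append(q2); q=q2
    tr=np.array(tr); st=np.abs(np.diff(tr,axis=0)).max()
    print(td,ph,ok,'maxstep %.2f'%st,'angle BC %.0f'%np.degrees((B[1].inv()*C[1]).magnitude()),'min',tr.min(0).round(2),'max',tr.max(0).round(2),'end',tr[-1].round(2))
E
python3 path.py
```

```text
15 45 True maxstep 0.20 angle BC 112 min [-0.5  -0.05  1.91 -0.38  0.66 -1.01] max [-0.28  0.28  2.32  1.87  1.15 -0.58] end [-0.28  0.28  2.3   1.87  1.08 -1.01]
15 70 True maxstep 0.13 angle BC 102 min [-0.48  0.01  1.83 -0.38  0.66 -0.89] max [-0.36  0.47  2.03  1.4   1.39 -0.58] end [-0.36  0.47  2.01  1.4   1.37 -0.89]
15 90 True maxstep 0.10 angle BC 97 min [-0.44  0.01  1.71 -0.38  0.66 -0.84] max [-0.32  0.64  2.    1.16  1.64 -0.58] end [-0.32  0.64  1.72  1.16  1.6  -0.84]
15 113 True maxstep 0.10 angle BC 95 min [-0.44  0.01  1.37 -0.38  0.66 -0.84] max [-0.24  0.85  2.    0.98  1.93 -0.58] end [-0.24  0.85  1.37  0.95  1.88 -0.83]
20 45 True maxstep 0.20 angle BC 112 min [-0.45 -0.08  1.94 -0.54  0.6  -0.91] max [-0.26  0.24  2.31  1.79  1.1  -0.41] end [-0.26  0.21  2.29  1.79  0.98 -0.91]
20 70 True maxstep 0.12 angle BC 102 min [-0.44 -0.02  1.85 -0.54  0.6  -0.82] max [-0.34  0.41  2.04  1.34  1.33 -0.41] end [-0.34  0.41  2.01  1.34  1.3  -0.82]
20 90 True maxstep 0.12 angle BC 97 min [-0.41 -0.02  1.72 -0.54  0.6  -0.8 ] max [-0.31  0.59  2.04  1.11  1.59 -0.41] end
[... 152 characters left out ...]
 -0.41] end [-0.23  0.8   1.39  0.9   1.83 -0.82]
25 45 True maxstep 0.20 angle BC 112 min [-0.4  -0.1   1.96 -0.73  0.56 -0.78] max [-0.23  0.24  2.29  1.68  1.06 -0.21] end [-0.23  0.15  2.28  1.68  0.89 -0.78]
25 70 True maxstep 0.13 angle BC 102 min [-0.39 -0.03  1.87 -0.73  0.56 -0.74] max [-0.32  0.36  2.07  1.28  1.28 -0.21] end [-0.32  0.36  2.01  1.28  1.24 -0.74]
25 90 True maxstep 0.13 angle BC 97 min [-0.37 -0.03  1.73 -0.73  0.56 -0.76] max [-0.29  0.54  2.07  1.06  1.55 -0.21] end [-0.29  0.54  1.74  1.06  1.49 -0.76]
25 113 True maxstep 0.13 angle BC 95 min [-0.37 -0.03  1.41 -0.73  0.56 -0.8 ] max [-0.21  0.75  2.07  0.87  1.83 -0.21] end [-0.21  0.75  1.41  0.86  1.77 -0.8 ]
```

```bash
cat > to.py <<'E'
from plan import *
from workcell import bot
def delta(tgt,label=''):
    s=bot.observe(); R=Ro.from_rotvec(s['ee_rot'])
    print(label,'turn',(tgt[1]*R.inv()).as_rotvec().round(4),'shift',(tgt[0]-s['ee_pos']).round(4),'tgt',tgt[0].round(4))
E
python3 - <<'E'
from to import *
t=np.radians(20)
delta(lying(t,.012,.08),'above'); delta(lying(t,.012,.002),'grasp')
E
```

```text
above turn [-0.0813 -0.0392 -0.0072] shift [ 0.0496 -0.097  -0.1462] tgt [ 0.518  -0.1957  0.0867]
grasp turn [-0.0813 -0.0392 -0.0072] shift [ 0.0496 -0.097  -0.2242] tgt [ 0.518  -0.1957  0.0087]
```

```bash
python3 -m handwheel '-0.04 -0.02 -0.0036 0.0166 -0.0323 -0.0487 1; -0.0413 -0.0192 -0.0036 0.0165 -0.0323 -0.0487 1; 0 0 0 0.0165 -0.0324 -0.0488 1; 0 0 0 0 0 0 1'
python3 - <<'E'
from to import *
from h import cap
t=np.radians(20)
delta(lying(t,.012,.08),'above'); delta(lying(t,.012,.002),'grasp')
import cv2
a=cap('top','top1.png')['image'];b=cap('side','side1.png')['image']
f=lambda i,u,v:cv2.resize(i[v-65:v+65,u-65:u+65],(400,400),interpolation=2)
cv2.imwrite('pics/v1.png',np.hstack([f(a,260,150),f(b,310,190)]))
E
```

```text
time_s: 2.48
ee_pos: [0.516, -0.1986, 0.0825]
ee_rot: [1.528, 2.307, -0.34]
wrist_force: [-0.2, 0.3, -0.1]
opening: 0.0924
above turn [-0.0043 -0.0075  0.0072] shift [0.002  0.003  0.0042] tgt [ 0.518  -0.1957  0.0867]
grasp turn [-0.0043 -0.0075  0.0072] shift [ 0.002   0.003  -0.0738] tgt [ 0.518  -0.1957  0.0087]
```

View pics/v1.png

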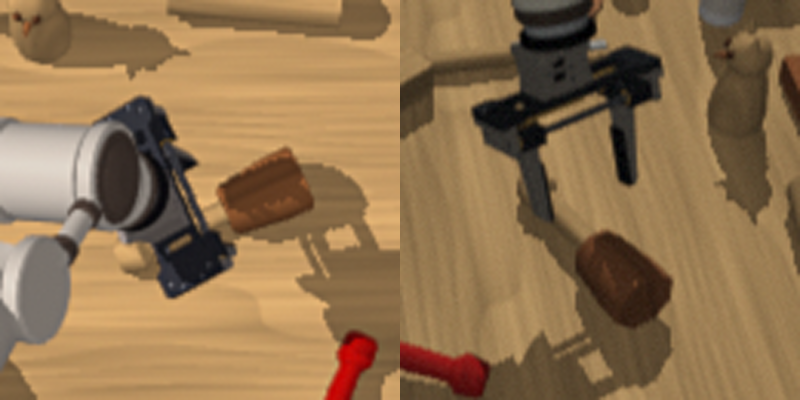

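```bash
python3 -m handwheel '-0.004 -0.007 0.007 0.002 0.003 -0.035 1; 0 0 0 0 0 -0.025 1; 0 0 0 0 0 -0.011 1; 0 0 0 0 0 0 1'
python3 - <<'E'
from to import *
delta(lying(np.radians(20),.012,.005),'grasp')
E
```

```text
time_s: 3.08
ee_pos: [0.5223, -0.1948, 0.0189]
ee_rot: [1.506, 2.294, -0.332]
wrist_force: [0.3, 0.5, -0.0]
opening: 0.0919
grasp turn [ 0.006   0.0119 -0.0042] shift [-0.0043 -0.0009 -0.0071] tgt [ 0.518  -0.1957  0.0117]
```

```bash
python3 -m handwheel '0 0 0 0 0 0 1'
python3 - <<'E'
from to import *
delta(lying(np.radians(20),.012,.005),'grasp')
s=bot.observe(); print(s['qpos'].round(4),fk(s['qpos'],P)[0].round(4))
E
```

```text
time_s: 3.2
ee_pos: [0.5228, -0.1951, 0.0194]
ee_rot: [1.506, 2.293, -0.331]
wrist_force: [-0.3, 0.8, 0.5]
opening: 0.0918
grasp turn [ 0.0065  0.0132 -0.0041] shift [-0.0048 -0.0005 -0.0077] tgt [ 0.518  -0.1957  0.0117]
[-0.4044  0.2144  2.0407 -0.53    0.612  -0.4173] [ 0.5228 -0.1951  0.0194]
```

Settled slightly off, so I'll correct it and then grip.

```bash
python3 -m handwheel '0.006 0.013 -0.004 -0.005 0 -0.008 1; 0 0 0 0 0 0 1'
python3 - <<'E'
from to import *
delta(lying(np.radians(20),.012,.005),'grasp')
E
```

```text
time_s: 3.45
ee_pos: [0.5159, -0.1946, 0.009]
ee_rot: [1.518, 2.307, -0.338]
wrist_force: [-0.0, 0.2, -0.7]
opening: 0.092
grasp turn [-0.0013 -0.0038  0.0006] shift [ 0.0021 -0.0011  0.0027] tgt [ 0.518  -0.1957  0.0117]
```

```bash
python3 -m handwheel '0 0 0 0.001 -0.001 0.002 1; 0 0 0 0 0 0 0.2; 0 0 0 0 0 0 0.2; 0 0 0 0 0 0 0.2; 0 0 0 0 0 0 0.2' 55; python3 -m handwheel '0 0 0 0 0 0 0.2; 0 0 0 0 0 0 0.2; 0 0 0 0 0 0 0' 55
python3 - <<'E'
from to import *
delta(lying(np.radians(20),.012,.005),'grasp')
E
```

```text
time_s: 4.08
ee_pos: [0.5174, -0.1956, 0.0114]
ee_rot: [1.517, 2.306, -0.337]
wrist_force: [-0.4, 0.5, -0.2]
opening: 0.0537
time_s: 4.45
ee_pos: [0.5174, -0.1956, 0.0114]
ee_rot: [1.517, 2.306, -0.337]
wrist_force: [-0.5, -0.1, -0.4]
opening: 0.0244
grasp turn [-0.0009 -0.0027  0.0001] shift [ 0.0006 -0.      0.0003] tgt [ 0.518  -0.1957  0.0117]
```

```bash
python3 -m handwheel '0 0 0 0 0 0 0; 0 0 0 0 0 0 0' 60;  python3 -m handwheel '0 0 0 0 0 0.04 0; 0 0 0 0 0 0.04 0; 0 0 0 0 0 0.04 0; 0 0 0 0 0 0 0' 60
python3 - <<'E'
from to import *
from h import cap
import cv2
a=cap('top','top2.png')['image'];b=cap('side','side2.png')['image']
f=lambda i,u,v:cv2.resize(i[v-65:v+65,u-65:u+65],(400,400),interpolation=2)
cv2.imwrite('pics/v2.png',np.hstack([f(a,260,150),f(b,310,190)]))
E
```

```text
time_s: 4.7
ee_pos: [0.5175, -0.1956, 0.0114]
ee_rot: [1.517, 2.306, -0.337]
wrist_force: [0.2, -0.0, -0.1]
opening: 0.0245
time_s: 5.2
ee_pos: [0.5193, -0.1964, 0.1344]
ee_rot: [1.515, 2.3, -0.335]
wrist_force: [-0.2, -0.8, -3.4]
opening: 0.0244
```

View pics/v2.png

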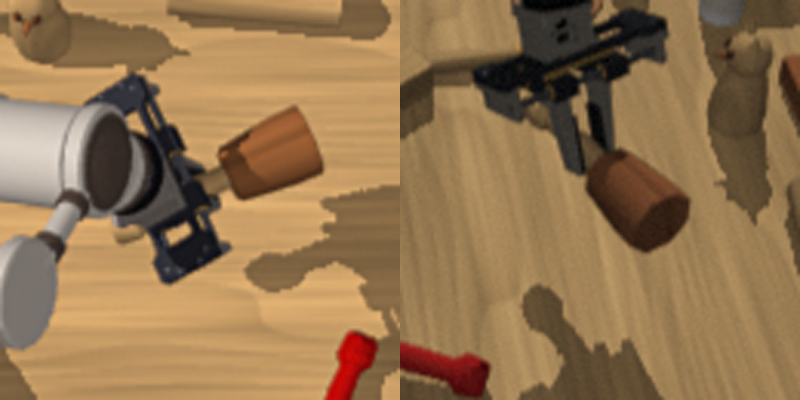

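```bash
python3 - <<'E'
from to import *
delta(upright(pad,yaw,np.radians(20),.012,.07),'C')
E
```

```text
C turn [ 1.5202  0.6508 -0.0026] shift [0.0478 0.439  0.0597] tgt [0.5639 0.2439 0.189 ]
```

```bash
python3 -m handwheel '0.152 0.0651 0 0.0048 0.0439 0.015 0; 0.152 0.0651 0 0.0048 0.0439 0.015 0; 0.152 0.0651 0 0.0048 0.0439 0.015 0; 0.152 0.0651 0 0.0048 0.0439 0.015 0; 0.152 0.0651 0 0.0048 0.0439 0.01 0' 60
python3 - <<'E'
from to import *
delta(upright(pad,yaw,np.radians(20),.012,.07),'C')
E
```

```text
time_s: 5.92
ee_pos: [0.541, 0.0249, 0.1996]
ee_rot: [-1.535, -2.331, -0.306]
wrist_force: [0.1, 0.4, -4.1]
opening: 0.0243
C turn [ 0.7571  0.3232 -0.0013] shift [ 0.0229  0.219  -0.0106] tgt [0.5639 0.2439 0.189 ]
```

```bash
python3 -m handwheel '0.1515 0.065 0 0.0046 0.0438 0 0; 0.1515 0.065 0 0.0046 0.0438 0 0; 0.1515 0.065 0 0.0046 0.0438 0 0; 0.1515 0.065 0 0.0046 0.0438 -0.005 0; 0.151 0.064 0 0.0046 0.0438 -0.005 0' 60; python3 -m handwheel '0 0 0 0 0 0 0'
python3 - <<'E'
from to import *
from h import cap
import cv2
delta(upright(pad,yaw,np.radians(20),.012,.07),'C')
a=cap('top','top3.png')['image'];b=cap('side','side3.png')['image']
f=lambda i,u,v:cv2.resize(i[v-75:v+75,u-75:u+75],(400,400),interpolation=2)
cv2.imwrite('pics/v3.png',np.hstack([f(a,150,130),f(b,300,90)]))
E
```

```text
time_s: 6.55
ee_pos: [0.5641, 0.2436, 0.188]
ee_rot: [-1.103, -1.669, -0.768]
wrist_force: [0.3, 0.5, -3.1]
opening: 0.0243
time_s: 6.68
ee_pos: [0.5609, 0.2447, 0.1835]
ee_rot: [-1.103, -1.664, -0.758]
wrist_force: [-1.1, -0.1, -3.4]
opening: 0.0246
C turn [ 0.0045 -0.0109 -0.0012] shift [ 0.003  -0.0008  0.0055] tgt [0.5639 0.2439 0.189 ]
```

View pics/v3.png

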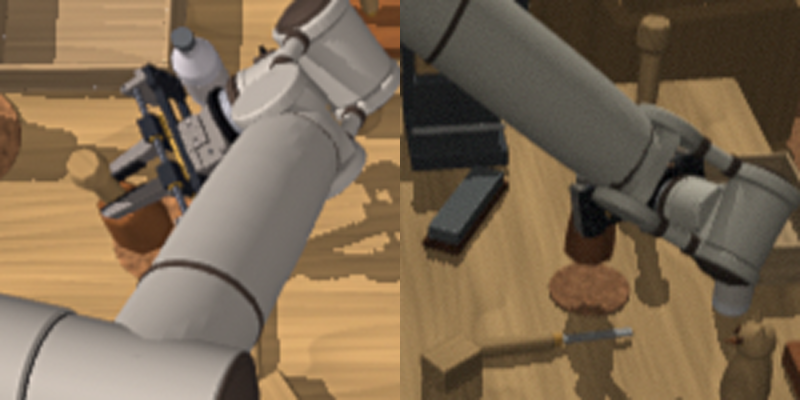

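The wrist's current side would come down near the bottle and the bird, so I'll turn the mallet about its own axis to an approach azimuth of 70° before lowering.

```bash
python3 - <<'E'
from to import *
delta(upright(pad,np.radians(70),np.radians(20),.012,.07),'C70')
E
python3 -m handwheel '0 0 -0.15 0.0029 0 0.001 0; 0 0 -0.15 0.0029 0 0.001 0; 0 0 -0.15 0.0029 0 0.001 0; 0 0 -0.15 0.0029 0 0.001 0; 0 0 -0.15 0.0029 0 0.001 0'; python3 -m handwheel '0 0 0 0 0 0 0;0 0 0 0 0 0 0'
python3 - <<'E'
from to import *
from h import cap
import cv2
delta(upright(pad,np.radians(70),np.radians(20),.012,.07),'C70')
a=cap('top','top4.png')['image'];b=cap('side','side4.png')['image']
f=lambda i,u,v:cv2.resize(i[v-75:v+75,u-75:u+75],(400,400),interpolation=2)
cv2.imwrite('pics/v4.png',np.hstack([f(a,150,130),f(b,300,90)]))
E
```

```text
C70 turn [ 0.0058 -0.0026 -0.7558] shift [0.0136 0.0014 0.0005] tgt [0.5771 0.2443 0.189 ]
time_s: 7.4
ee_pos: [0.5797, 0.2411, 0.1971]
ee_rot: [-1.763, -1.237, -1.228]
wrist_force: [0.8, 0.3, -3.4]
opening: 0.0249
time_s: 7.65
ee_pos: [0.58, 0.242, 0.1975]
ee_rot: [-1.755, -1.243, -1.225]
wrist_force: [0.7, -0.5, -3.7]
opening: 0.0246
C70 turn [ 0.0082  0.003  -0.0072] shift [-0.0029  0.0023 -0.0085] tgt [0.5771 0.2443 0.189 ]
```

View pics/v4.png

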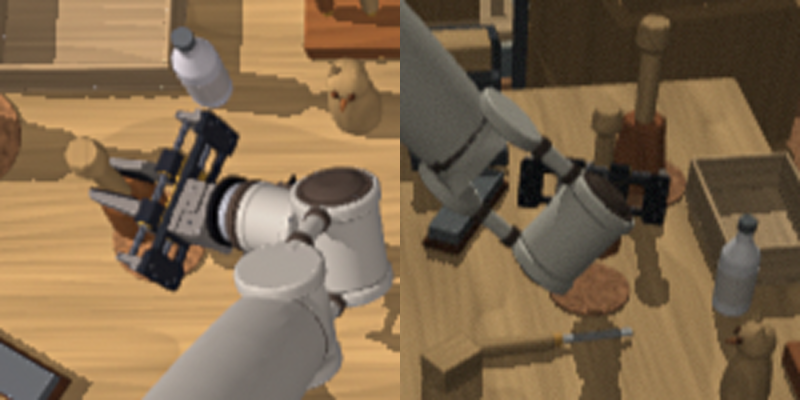

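```bash
python3 - <<'E'
from h import *
T=('top4.png',75+84*.375-.3,55+157*.375-.3); S=('side4.png',225+206*.375-.3,15+118*.375-.3)
o1,r1=ray(*T);o2,r2=ray(*S)
A=np.c_[r1,-r2];k=np.linalg.lstsq(A,o2-o1,rcond=None)[0];print('knob',o1+r1*k[0],o2+r2*k[1])
from to import *
s=bot.observe();R=Ro.from_rotvec(s['ee_rot']);z=R.apply([0,0,1]);g=s['ee_pos']-.019*z;print('grip',g,z, R.apply([0,1,0]))
print('exp knob centre',g+[0,0,.083],proj('top4.png',g+[0,0,.083]),T[1:],proj('side4.png',g+[0,0,.083]),S[1:])
a=cv2.imread('pics/top4.png')[95:170,85:160];b=cv2.imread('pics/side4.png')[40:135,260:355]
for n,im,(u0,v0) in(('top4.png',a,(85,95)),('side4.png',b,(260,40))): pass
def ov(n,u0,v0,w):
    im=cv2.resize(cv2.imread('pics/'+n)[v0:v0+w,u0:u0+w],(400,400),interpolation=2);f=400/w
    for l,Rr in((-119.5,35),(-29.5,23),(60.5,13),(78,20),(95.5,16)):
        p=[(proj(n,g+[Rr*np.cos(x)/1e3,Rr*np.sin(x)/1e3,l/1e3])+.5-[u0,v0])*f for x in np.linspace(0,6.28,30)]
        cv2.polylines(im,[np.int32(p)],True,(0,255,0),1)
    return im
cv2.imwrite('pics/v5.png',np.hstack([ov('top4.png',90,95,75),ov('side4.png',260,40,90)]))
E
```

```text
knob [0.57534928 0.23064596 0.28317021] [0.57174507 0.23073385 0.2818568 ]
grip [0.57442297 0.22523811 0.2038013 ] [ 0.31639054  0.88249764 -0.34798698] [ 0.94195285 -0.33570688  0.00507041]
exp knob centre [0.57442297 0.22523811 0.2868013 ] [107.69302931 113.41242849] (106.2, 113.575) [303.14236149  58.47999326] (301.95, 58.95)
```

View pics/v5.png

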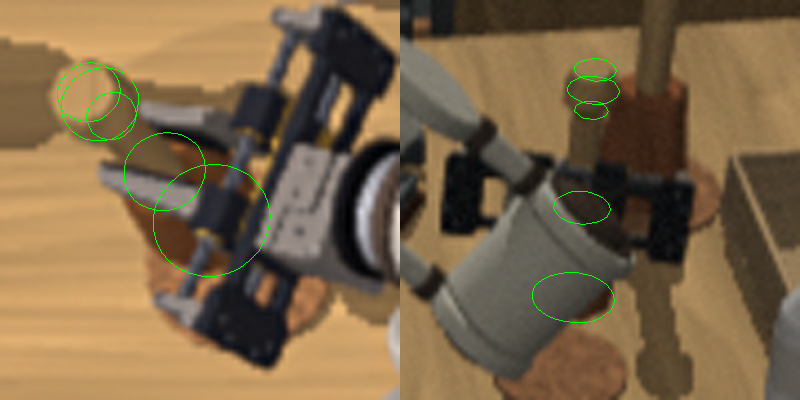

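```bash
python3 -m handwheel '0.008 0.003 -0.005 -0.003 -0.003 -0.013 0; 0 0 0 0 0 -0.013 0; 0 0 0 0 0 -0.013 0; 0 0 0 0 0 -0.013 0; 0 0 0 0 0 -0.013 0'; python3 -m handwheel '0 0 0 0 0 0 0; 0 0 0 0 0 0 0'
python3 - <<'E'
from to import *
from h import *
delta(upright(pad,np.radians(70),np.radians(20),.012,0),'place')
s=bot.observe();R=Ro.from_rotvec(s['ee_rot']);z=R.apply([0,0,1]);g=s['ee_pos']-.014*z;print(g)
cap('top','top6.png');cap('side','side6.png')
def ov(n,u0,v0,w):
    im=cv2.resize(cv2.imread('pics/'+n)[v0:v0+w,u0:u0+w],(400,400),interpolation=2);f=400/w
    for l,Rr in((-119.5,35),(-29.5,23),(60.5,13),(78,20),(95.5,16)):
        p=[(proj(n,[g[0]+Rr*np.cos(x)/1e3,g[1]+Rr*np.sin(x)/1e3,s['ee_pos'][2]-.019*z[2]+l/1e3])+.5-[u0,v0])*f for x in np.linspace(0,6.28,30)]
        cv2.polylines(im,[np.int32(p)],True,(0,255,0),1)
    return im
cv2.imwrite('pics/v6.png',np.hstack([ov('top6.png',90,95,75),ov('side6.png',250,50,100)]))
E
```

```text
time_s: 8.38
ee_pos: [0.5759, 0.2399, 0.1303]
ee_rot: [-1.755, -1.227, -1.226]
wrist_force: [-0.1, -0.4, -3.5]
opening: 0.0243
time_s: 8.62
ee_pos: [0.5762, 0.2398, 0.1317]
ee_rot: [-1.755, -1.227, -1.227]
wrist_force: [0.4, 1.0, -2.8]
opening: 0.0241
place turn [-0.0017 -0.0022 -0.0009] shift [ 0.0009  0.0045 -0.0127] tgt [0.5771 0.2443 0.119 ]
[0.57170532 0.22744661 0.13649978]
```

View pics/v6.png

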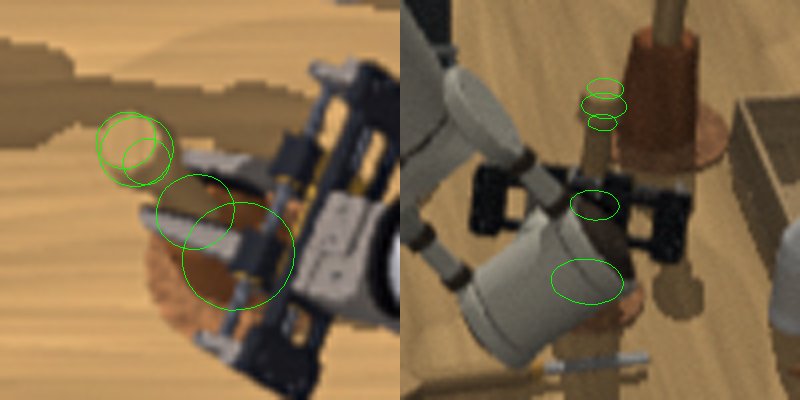

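```bash
python3 -m handwheel '0 0 0 0 0 -0.004 0; 0 0 0 0 0 -0.004 0; 0 0 0 0 0 0 0'; python3 -m handwheel '0 0 0 0 0 -0.0015 0; 0 0 0 0 0 0 0';python3 -m handwheel '0 0 0 0 0 -0.0015 0; 0 0 0 0 0 0 0'
```

```text
time_s: 9.1
ee_pos: [0.5757, 0.2399, 0.123]
ee_rot: [-1.755, -1.227, -1.226]
wrist_force: [-0.1, 0.1, -2.6]
opening: 0.0244
time_s: 9.35
ee_pos: [0.5759, 0.2399, 0.1218]
ee_rot: [-1.755, -1.227, -1.227]
wrist_force: [-0.7, 0.4, -3.2]
opening: 0.0248
time_s: 9.6
ee_pos: [0.5759, 0.2398, 0.1203]
ee_rot: [-1.755, -1.227, -1.227]
wrist_force: [-0.7, -0.1, -3.2]
opening: 0.0243
```

```bash
python3 -m handwheel '0 0 0 0 0 -0.001 0; 0 0 0 0 0 0 0'; python3 -m handwheel '0 0 0 0 0 -0.001 0; 0 0 0 0 0 0 0'
```

```text
time_s: 9.85
ee_pos: [0.576, 0.24, 0.1201]
ee_rot: [-1.754, -1.227, -1.228]
wrist_force: [-1.6, 0.6, 0.8]
opening: 0.0246
time_s: 10.1
ee_pos: [0.5762, 0.2401, 0.1201]
ee_rot: [-1.751, -1.227, -1.229]
wrist_force: [-3.8, -1.0, 5.9]
opening: 0.0244
```

```bash
python3 -c "
from h import *
s=bot.observe();print(s['wrist_force'],s['ft_torque'])"
```

```text
[-3.78811795 -0.98038027  5.88147142] [0.44560679 0.26381187 0.4364401 ]
```

Contact occurred at the expected height. I'll ease the grip first, then open.

```bash
python3 -m handwheel '0 0 0 0 0 0 0; 0 0 0 0 0 0 0' 4; python3 -m handwheel '0 0 0 0 0 0 0.35; 0 0 0 0 0 0 0.45; 0 0 0 0 0 0 0.55;0 0 0 0 0 0 0.6;0 0 0 0 0 0 0.6'
python3 - <<'E'
from h import *
a=cap('top','top7.png')['image'];b=cap('side','side7.png')['image']
f=lambda i,u,v:cv2.resize(i[v-50:v+50,u-50:u+50],(400,400),interpolation=2)
cv2.imwrite('pics/v7.png',np.hstack([f(a,140,145),f(b,300,100)]))
E
```

```text
time_s: 10.35
ee_pos: [0.5762, 0.2401, 0.1198]
ee_rot: [-1.752, -1.227, -1.229]
wrist_force: [-3.2, 0.3, 5.8]
opening: 0.0254
time_s: 10.98
ee_pos: [0.5759, 0.2398, 0.1183]
ee_rot: [-1.755, -1.227, -1.227]
wrist_force: [-0.2, -0.4, 0.6]
opening: 0.0554
```

View pics/v7.png

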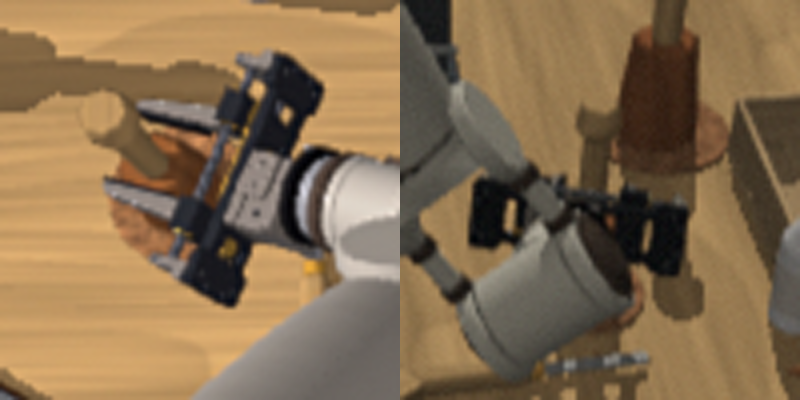

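```bash
python3 -m handwheel '0 0 0 0 0 0 0.9; 0 0 0 0 0 0 0.9; 0 0 0 0 0 0 0.9; 0 0 0 -0.0065 -0.0175 0.007 0.9; 0 0 0 -0.0065 -0.0175 0.007 0.9';  python3 -m handwheel '0 0 0 -0.0065 -0.0175 0.007 0.9; 0 0 0 -0.0065 -0.0175 0.007 0.9; 0 0 0 -0.013 -0.035 0.014 0.9; 0 0 0 -0.013 -0.035 0.014 0.9; 0 0 0 -0.013 -0.035 0.014 0.9'
```

```text
time_s: 11.7
ee_pos: [0.5625, 0.2046, 0.1325]
ee_rot: [-1.755, -1.228, -1.226]
wrist_force: [-0.8, 0.5, 0.5]
opening: 0.0827
time_s: 12.32
ee_pos: [0.5104, 0.0638, 0.1889]
ee_rot: [-1.755, -1.227, -1.227]
wrist_force: [0.6, -0.2, 1.1]
opening: 0.0825
```

```bash
python3 -m handwheel '0 0 0 -0.013 -0.035 0.014 0.9; 0 0 0 0 -0.035 0.02 0.9; 0 0 0 0 -0.035 0.02 0.9; 0 0 0 0 0 0 0.9; 0 0 0 0 0 0 0.9'
python3 - <<'E'
from h import *
a=cap('top','top8.png')['image'];b=cap('side','side8.png')['image']
def ov(n,u0,v0,w,g=(.571,.2285)):
    im=cv2.resize(cv2.imread('pics/'+n)[v0:v0+w,u0:u0+w],(400,400),interpolation=2);f=400/w
    for l,Rr in((0,60),(0,35),(90,23),(180,13),(197,20),(215,16)):
        p=[(proj(n,[g[0]+Rr*np.cos(x)/1e3,g[1]+Rr*np.sin(x)/1e3,.006+l/1e3])+.5-[u0,v0])*f for x in np.linspace(0,6.28,30)]
        cv2.polylines(im,[np.int32(p)],True,(0,255,0),1)
    return im
cv2.imwrite('pics/v8.png',np.vstack([np.hstack([cv2.resize(a,(400,300)),cv2.resize(b,(400,300))]),np.hstack([ov('top8.png',90,95,90),ov('side8.png',250,50,100)])[50:350]]))
E
```

```text
time_s: 12.95
ee_pos: [0.4976, -0.0394, 0.2418]
ee_rot: [-1.755, -1.226, -1.226]
wrist_force: [0.6, -0.3, 0.0]
opening: 0.0826
```

View pics/v8.png

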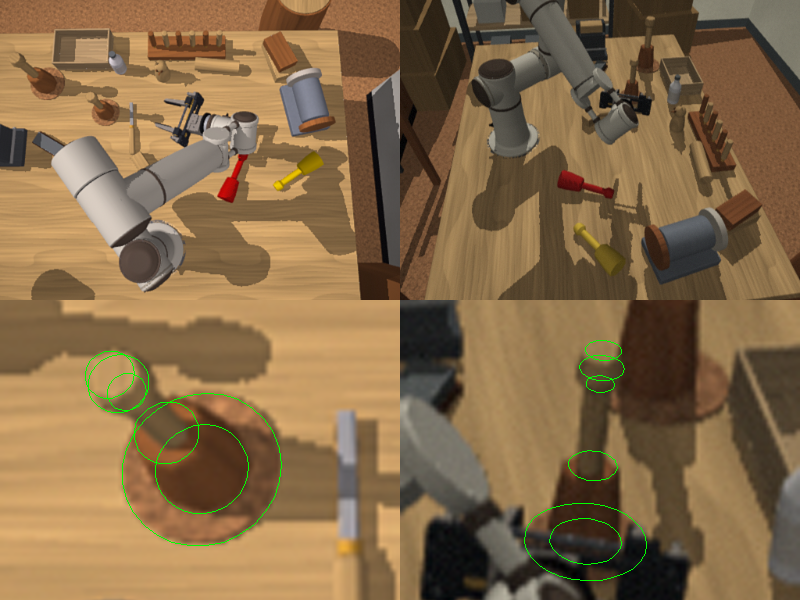

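The mallet stands upright and the model overlay matches both views: head centred on the pad near top-view pixel (135,134), knob at about (116,113). The arm is well clear of it, and the red and yellow look-alikes and the other objects have not moved. I'm handing it in.

```bash
python3 -c "
from workcell import bot
print(bot.finish_job())"
```

```text
the job is handed in; nothing more can be done
None
```

The smaller brown mallet is standing on its head, handle up, on the small empty round cork pad. The job was handed in at about 13 s of the 40 s allowed.

- **What I did:** I gripped the mallet by its handle and lifted it. I turned it 95° to upright over the pad, then about 43° around its own axis so the wrist would clear the bottle and the bird. I lowered it in 1–1.5 mm steps until it touched the pad, at about 9 N. Then I eased the grip to 4 N, opened the fingers and backed the arm away.
- **Last checks:** The overlay of the mallet model matched both camera views, vertical and within a few mm of the pad's centre. The edge of the head is about 23 mm inside the pad's edge. In the side view the gripper partly hid the head's base, so that view confirms mainly the handle and knob. The wrist force was about zero after the arm backed away, and the other objects looked unmoved.
- **What disagreed:** The arm missed its commanded positions by several mm at times, which I corrected before gripping and before placing. Before lowering, the knob read about 5 mm left of where I expected. I put this down to gripping the handle slightly off its axis, and allowed for it when placing.

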